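# Photograph the contents of a tilt-out parts bin with a two-stage shutter key

### The arm

A 7-joint arm with a two-finger parallel gripper is mounted at the origin on a cart in front of the work surface, level with it; the furniture and walls round the work are solid. World frame = base frame: x ahead of the robot, y to its left, z up, the work surface at z = 0. Lengths are in m, angles in rad, forces in N, time in s.
With the tool pointing down it reaches from about 0.425 to 0.95 m from the base axis. Payload 4.7 kg.
Tool frame: the origin (TCP) lies at the very end of the fingers, on their centre line; the grasp point (between the pads) lies ctrl.grasp_offset behind it (ctrl.grasp_offset is the distance from the TCP to the grasp point, in m); z points along the fingers, y is the direction in which the jaws open and shut (so a half turn about z gives the same grasp; the last joint's range is limited). The gripper opens to 85 mm and grips with 20 to 120 N. Pads are 22 mm wide; open, the fingers measure 114 mm over their backs; the gripper's body (76 mm by 85 mm) begins 54 mm behind the grasp point. The pads swing forward as they close: fully open they stand 13 mm farther back than shut.
Start: joints at [-1.166, 0.469, -0.049, 1.532, 0.024, 1.141, -0.082], TCP at [0.284, 0.613, 0.231] pointing down, gripper open.
Joint ranges: [-2.59, 2.59], [-0.33, 1.99], [-1.39, 1.29], [0.1, 2.45], [-1.04, 4.18], [0.21, 1.99], [-2.66, 2.66]. Speed limits (rad/s): [2.57, 2.57, 3.14, 3.14, 3.14, 3.14, 3.14].

### API

Orientations are given as a unit quaternion [w, x, y, z].
In Python, from bench import ctrl gives the robot as it stands.
- The arm moves only by the shell command python3 -m jog 'ROWS' [FORCE]. ROWS is a JSON object of lists of equal length, an entry for each row: "dp": the shift along the tool's x, y, z normalised to -1 to 1, where 1 is 150 mm, a list of three; "dr": the turn, a rotation vector about the tool's x, y, z normalised to -1 to 1, where 1 is 180 degrees, a list of three; "fingers": the closure, from -1 (fully open) to 1 (shut), so that 0 is half open. In form: {"dp": [[dx, dy, dz], ...], "dr": [[ax, ay, az], ...], "fingers": [fingers, ...]}. A call has exactly 10 rows; each row is the pose to reach, as a shift and turn from the pose commanded when the call began, along the tool's axes at that moment, turning the shorter way round; what a row does not reach only later rows make up. A row lasts 1/12 s, in which the tool goes at most 41.7 mm and 7.16 degrees, less where a joint would pass 70% of its speed; a pose out of reach is approached as far as the arm can. A call with a number of a shift or a turn outside -1 to 1 is refused whole. A call with a gripper value outside its range is refused whole. The fingers move at their own pace and stop on an object; FORCE is the grip in N (left out, the last holds). Time passes only in rows, so rows that repeat a pose let the fingers close, or fill a call up. It gives the time, the measured TCP pose, the force and the opening at its end, in the units of the state.
- ctrl.sense(): the state, without advancing time (a new reading comes with each control period).
- ctrl.snapshot(name): name is "scene" or "top" or "wrist"; returns a dict with "image" (480x640x3 uint8, red, green, blue), "depth" (480x640 float32, m along the optical axis (not along the pixel's ray), 0 where there is no reading), "intrinsics" (3x3 intrinsics, pixels), "R" (3x3) and "t" (3): a world point X has camera coordinates R X + t. Camera axes: x right, y down, z forward; pixel columns grow to the right and rows downward; lengths in m; the calibration is good to about 2 mm. A picture is of the moment at which its call begins.
- ctrl.sign_off(): hands the job in, once; it reports no verdict.
Trained networks look in a picture, given as the dict that the camera call returned (one of the last four; its "shot" number tells which), for a name from the list of things; names that differ only in an ending like _2 or _b are one class to them, and where a whole thing is asked for, a point or a joint stands for the part that bears it (a point fixed in the world has none). Each returns a list of dicts, best first, with "confidence" (0 to 1); they miss things now and then, are a little off and sometimes report something else, mostly with a low value. They report only what shows in the picture. A call takes as long as a camera call.
- ctrl.silhouettes(query, picture): "pixels" (480x640 bool, what is visible of it) and "box" ([left, top, width, height] in pixels, round what is visible of it).
The state is a dict: "time": time; "joint_positions": joint angles; "qvel": joint speeds; "joint_efforts": joint torques, N m; "eef_pos": TCP position; "eef_rot": TCP orientation; "contact_force": force on the tool from outside, world axes, zero at the start; "ft_torque": the same for the moment, N m; "gripper_width": finger opening in m.
Only numpy, scipy, OpenCV 4.12 (cv2) and the standard library are available. Lean on these libraries where they do the work, as an engineer would, in place of code of your own. Each camera call takes 0.05 s, during which the arm holds its last target.

### The job

Take a stock photo of the parts bin: first tilt the bin forward by its handle, all the way out to its stop, and let go, so that the camera can see the parts inside. Then half-press the shutter key on the console's sloped panel to its first click and hold it there for about a second so the camera focuses, press it from there all the way down for about half a second to take the picture, and let it come up again. Leave the bin tilted out, and do not disturb the bit block or the brush.

Things in the scene. Friction and masses are not known exactly. Their poses are not given: they have to be found in the camera images.
- bin_case: Plywood case, fixed, open at the front, 140 deep (its x) x 160 wide (its y) x 160 mm high, holding the grey tilt-out bin with two caster wheels in it lying loose (they stay in it and slide forward as it tilts). It stands right of the middle of the table, the console left of it. Origin: centre of its underside; its -x axis points out of the front, towards the robot; z up.
- bin_hinge (a point): Centre of the bin's bottom pivot, at the foot of the case's front, 14 mm above the table; the pivot lies along the case's y. Axes as bin_case.
- bin_handle (a point): Centre of the bin's handle: a round horizontal steel bar 10 mm thick, 110 mm long along y, standing 48 mm off the bin's front (43 mm free gap behind the bar), 113 mm above and 55 mm in front of the pivot when shut; then 127 mm above the table, 33 mm below the top of the case. The front panel ends 15 mm above the bar's height. The point turns with the bin: its z axis points along the front panel, upwards when shut.
- bin (a joint): Tilt of the bin about its pivot, rad: 0 shut, 0.6 fully out against its stop, the top coming towards the robot and down. Starts shut. Stiff hinge: it stays where it is left; about 4 to 8 N at the handle moves it. At the stop the handle is about 76 mm above the table and 109 mm in front of the pivot.
- console: Grey camera console, fixed, 150 x 130 mm foot; its panel slopes down towards the robot at 28 degrees from horizontal. A mast behind carries a black camera (70 x 62 x 48 mm) above the key, its lens 321 mm and its top 384 mm above the table, so the key can be reached only with the tool leaning: the gripper back towards the robot, about 28 degrees from vertical. Origin: centre of its underside; -x faces the robot, z up.
- key_top (a point): Centre of the top face of the black round shutter key, 44 mm across, in the middle of the sloped panel, about 131 mm above the table and 28 mm in front of the console's origin; the only key there. It stands 18 mm out of the panel. The point's z axis points straight out of the panel (28 degrees from vertical, towards the robot); the key is pressed along -z.
- key (a joint): First stage of the key, m: 0 up, 0.006 at the first click. Soft spring: 1 N at the start to 2.5 N at the click. Springs back.
- key_deep (a joint): Second stage, m: stays at 0 until the first stage is at its end and the push exceeds 8.4 N; 0.006 fully down, at 12 N. Springs back. The whole travel of the key is 12 mm; at the first click a push between 3 and 8 N holds it half-pressed.
- bit_block: Bystander: wooden block with screw bits standing in it, 36 x 100 x 56 mm, on the front of the table. Origin: centre of its underside.
- brush: Bystander: wooden brush 204 mm long, 18 mm high, lying in front of the bin. Origin: centre of its underside.

How it is judged:
By the outcome, as a careful person would: the job done as asked, in the order asked, and still so for the second after the job is handed in, with the robot touching nothing.
It also fails if it takes over 48 s, if anything falls off the work surface, if the arm or the gripper's body presses on something with over 40 N, if the wrist force passes 120 N, or if a joint passes its speed limit or range.

## Working session

There is one attempt and no reset: what is moved stays moved. The work goes in short steps, Python scripts to look and compute and a shell command to move; the robot and the scene stay as the last step left them, time stands still between calls to the robot, and variables do not carry over. Pictures are saved under pics/ and viewed, and the job is handed in when it is done.

```bash
ls; mkdir -p pics; cat > h.py <<'E'
import numpy as np, cv2
from bench import ctrl
from scipy.spatial.transform import Rotation as Ro
def snap(n,fn=None):
    p=ctrl.snapshot(n)
    if fn: cv2.imwrite('pics/'+fn,p['image'][:,:,::-1])
    return p
def pts(p,mask):
    v,u=np.nonzero(mask&(p['depth']>0)); d=p['depth'][v,u]; K=p['intrinsics']
    c=np.stack([(u-K[0,2])/K[0,0]*d,(v-K[1,2])/K[1,1]*d,d],1)
    return (c-p['t'])@p['R']
def q2R(q): return Ro.from_quat([q[1],q[2],q[3],q[0]]).as_matrix()
E
python3 - <<'E'
from h import *
s=ctrl.sense(); print({k:np.round(v,4) for k,v in s.items()}, ctrl.grasp_offset)
for n in ['scene','top']:
    p=snap(n,n+'0.png')
    for q in ['bin_case','bin_handle','bin','console','key_top','bit_block','brush']:
        for r in ctrl.silhouettes(q,p)[:1]:
            P=pts(p,r['pixels'])
            print(n,q,round(r['confidence'],2),r['box'],len(P))
            if len(P): print(np.round(np.percentile(P,[2,50,98],axis=0),3).tolist())
E
```

```text
pics
{'time': np.float64(0.0), 'joint_positions': array([-1.1659,  0.4695, -0.0486,  1.5337,  0.0241,  1.141 , -0.0823]), 'qvel': array([ 0.0007,  0.0003, -0.0026, -0.0005, -0.0008, -0.0002,  0.001 ]), 'joint_efforts': array([-2.00000e-04, -5.10306e+01, -4.62000e-02, -2.37717e+01,
        1.08000e-02,  7.50000e-03,  0.00000e+00]), 'eef_pos': array([0.2835, 0.6119, 0.2302]), 'eef_rot': array([-2.000e-04,  2.152e-01,  9.766e-01, -1.000e-03]), 'contact_force': array([ 0.4389,  0.2885, -0.4293]), 'ft_torque': array([-0.0262, -0.0429, -0.0618]), 'gripper_width': np.float64(0.0855)} 0.0187
scene bin_case 0.59 [340.9, 180.7, 142.8, 141.5] 13056
[[0.577, -0.219, 0.007], [0.664, -0.168, 0.127], [0.756, -0.057, 0.163]]
scene bin_handle 0.75 [341.6, 212.2, 81.2, 104.4] 4014
[[0.571, -0.197, 0.021], [0.625, -0.122, 0.097], [0.727, -0.063, 0.143]]
scene bin 0.68 [342.8, 211.2, 80.9, 107.1] 4105
[[0.571, -0.197, 0.02], [0.625, -0.122, 0.097], [0.727, -0.062, 0.144]]
scene console 0.74 [288.4, 48.0, 91.9, 222.0] 8771
[[0.592, -0.007, 0.015], [0.645, 0.043, 0.131], [0.725, 0.111, 0.386]]
scene key_t
[... 489 characters left out ...]
e 0.87 [357.8, 191.7, 92.1, 49.6] 2625
[[0.57, -0.2, 0.011], [0.622, -0.134, 0.128], [0.66, -0.061, 0.144]]
top bin 0.86 [357.4, 185.8, 96.4, 55.4] 2728
[[0.57, -0.2, 0.0], [0.622, -0.135, 0.127], [0.661, -0.061, 0.144]]
top console 0.87 [242.3, 70.2, 88.8, 167.1] 10336
[[0.591, -0.002, 0.037], [0.648, 0.053, 0.132], [0.727, 0.114, 0.386]]
top key_top 0.81 [276.6, 181.2, 25.3, 28.6] 617
[[0.622, 0.039, 0.11], [0.639, 0.058, 0.132], [0.661, 0.077, 0.141]]
top bit_block 0.85 [225.1, 309.9, 61.7, 32.4] 1205
[[0.408, 0.071, 0.018], [0.428, 0.118, 0.027], [0.448, 0.167, 0.055]]
top brush 0.68 [352.0, 112.0, 115.1, 130.8] 10446
[[0.575, -0.21, 0.017], [0.679, -0.134, 0.16], [0.758, -0.055, 0.163]]
```

```bash
python3 - <<'E'
import cv2,numpy as np
a=cv2.imread('pics/scene0.png');b=cv2.imread('pics/top0.png')
cv2.imwrite('pics/both.png',np.hstack([cv2.resize(a[40:420,180:500],(400,475)),cv2.resize(b[60:380,200:500],(400,475))]))
E
python3 - <<'E'
from h import *
p=snap('top')
# handle: points z in .118-.135 near case front
P=pts(p,np.ones((480,640),bool))
H=P[(P[:,0]>.54)&(P[:,0]<.62)&(P[:,1]<-.03)&(P[:,1]>-.24)&(P[:,2]>.11)&(P[:,2]<.15)]
from math import *
print(len(H),np.percentile(H,[1,50,99],axis=0).round(4).tolist())
H=H[H[:,0]<.6]
c=np.polyfit(H[:,1],H[:,0],1);print('handle slope',c,H.mean(0),H[:,1].min(),H[:,1].max(),H[:,2].max())
T=P[(P[:,2]>.154)&(P[:,2]<.168)&(P[:,0]>.55)&(P[:,1]<-.03)&(P[:,1]>-.25)]
r=cv2.minAreaRect((T[:,:2]*1000).astype(np.float32));print('case top',r,len(T),cv2.boxPoints(r).round(0).tolist())
for q in ['key_top','brush','bit_block']:
  for r in ctrl.silhouettes(q,p):
    Q=pts(p,r['pixels']); print(q,r['confidence'],r['box'],Q.mean(0).round(3), cv2.minAreaRect((Q[:,:2]*1000).astype(np.float32)))
    if q=='key_top':
        c=np.median(Q,0);A=Q[np.abs(Q[:,2]-c[2])<.02]
        m=A.mean(0);u,s,v=np.linalg.svd(A-m);print('n',v[2],m)
# console panel plane
C=P[(P[:,0]>.585)&(P[:,0]<.70)&(P[:,1]>-.01)&(P[:,1]<.12)&(P[:,2]>.07)&(P[:,2]<.2)]
for k in range(3):
    A=np.c_[C[:,:2],np.ones(len(C))];co=np.linalg.lstsq(A,C[:,2],rcond=None)[0]
    e=C[:,2]-A@co; C=C[np.abs(e)<max(.003,.8*e.std())]
print('panel',co,degrees(atan(np.hypot(*co[:2]))),degrees(atan2(co[1],co[0])),len(C))
r=cv2.minAreaRect((P[(P[:,2]>.37)&(P[:,2]<.4)&(P[:,0]>.55)&(P[:,1]>-.05)&(P[:,1]<.15)][:,:2]*1000).astype(np.float32));print('cam',r)
E
```

```text
912 [[0.5672, -0.2044, 0.1142], [0.5808, -0.1451, 0.1314], [0.6198, -0.0663, 0.1432]]
handle slope [0.04023662 0.58357859] [ 0.57844627 -0.12755367  0.13107896] -0.18510951550654092 -0.06481980520379522 0.13590090896466492
case top ((692.0333251953125, -134.2850341796875), (160.1296844482422, 141.16476440429688), 85.22135162353516) 7544 [[615.0, -208.0], [756.0, -220.0], [769.0, -60.0], [628.0, -49.0]]
key_top 0.91 [275.3, 182.0, 26.1, 23.2] [0.64  0.058 0.132] ((640.8869018554688, 57.56775665283203), (41.388851165771484, 42.264774322509766), 64.06948852539062)
n [-0.40694831 -0.04637478  0.91227323] [0.63969218 0.05766483 0.13175373]
brush 0.77 [390.0, 300.6, 33.4, 120.3] [ 0.383 -0.148  0.014] ((372.6413269042969, -150.5589599609375), (39.99422073364258, 203.0349578857422), 81.47480773925781)
bit_block 0.66 [225.3, 308.6, 62.2, 29.7] [0.428 0.119 0.027] ((423.55517578125, 204.82147216796875), (50.061946868896484, 272.6021423339844), 3.291365623474121)
panel [ 0.53013849  0.00242258 -0.22687188] 27.930031896670886 0.2618228963290895 2989
cam ((677.2783203125, 58.62298583984375), (114.61258697509766, 62.40145492553711), 0.23513710498809814)
```

View pics/both.png

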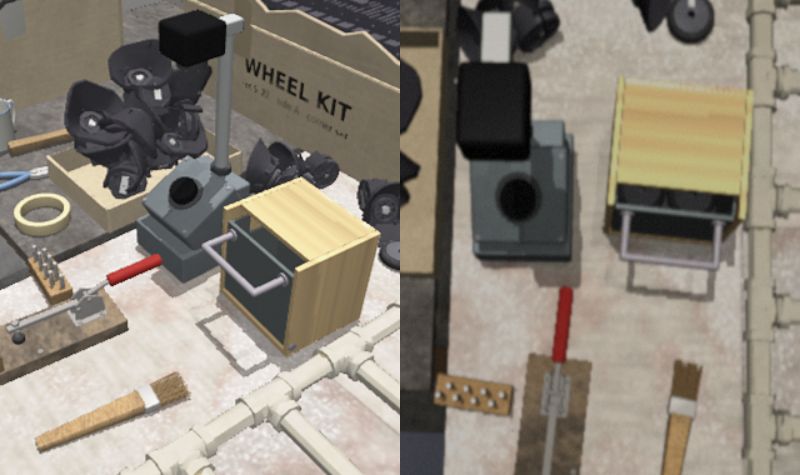

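The scene view shows the console at about (180,190) in the left half, with the black key. The bin case is to its right, with a U-shaped bar handle at about (245,270). The brush lies on the table at about (110,410). A red-handled clamp, the bit block and pipes are also nearby. In the top view (right half) the handle bar runs at row ~260, columns 620–720. I'll start moving and refine the handle position on the way.

```bash
python3 -m jog '{"dp":[[-0.08,-0.1,0],[-0.17,-0.19,0],[-0.25,-0.29,0],[-0.34,-0.38,0],[-0.42,-0.48,0],[-0.5,-0.58,0],[-0.59,-0.67,0],[-0.67,-0.77,0],[-0.76,-0.86,0],[-0.84,-0.96,0]],"dr":[[0,0,0.039],[0,0,0.078],[0,0,0.117],[0,0,0.156],[0,0,0.195],[0,0,0.233],[0,0,0.272],[0,0,0.311],[0,0,0.35],[0,0,0.389]],"fingers":[-1,-1,-1,-1,-1,-1,-1,-1,-1,-1]}'
python3 - <<'E'
from h import *
for n in ['top','scene']:
    p=snap(n)
    P=pts(p,np.ones((480,640),bool))
    z=np.array([622.2,-128.5,14])/1e3
    M=np.array([[.9966,-.083],[.083,.9966]]) # rows x,y axes
    L=(P[:,:2]-z[:2])@M.T
    m=(np.abs(L[:,1])<.045)&(L[:,0]>-.08)&(L[:,0]<-.03)&(P[:,2]>.115)&(P[:,2]<.14)
    l=L[m];print(n,m.sum(),np.percentile(l[:,0],[2,50,98]),np.polyfit(l[:,1],l[:,0],1),np.percentile(P[m,2],[5,50,98]))
    m=(np.abs(L[:,1])<.12)&(L[:,0]>-.064)&(L[:,0]<-.045)&(P[:,2]>.115)&(P[:,2]<.14)
    print(np.percentile(L[m,1],[1,99]))
s=ctrl.sense();print(s['eef_pos'],s['joint_positions'].round(3)); print(q2R(s['eef_rot']).round(3))
E
```

```text
time: 1.83
eef_pos: [0.3379, 0.4281, 0.2315]
eef_rot: [-0.0, 0.739, 0.674, 0.0]
contact_force: [-0.4, 0.9, -0.1]
gripper_width: 0.0855
top 357 [-0.05206148 -0.04789945 -0.04252197] [ 0.00061909 -0.04774442] [0.12761905 0.13117443 0.13472605]
[-0.05717838  0.05836248]
scene 269 [-0.05094445 -0.04797428 -0.0419941 ] [ 0.0040479  -0.04749324] [0.12736467 0.13187518 0.1347725 ]
[-0.05942396  0.05531103]
[0.33911609 0.42559475 0.23161753] [-1.167  0.255  0.231  1.857 -0.066  1.038 -1.001]
[[ 0.091  0.996  0.001]
 [ 0.996 -0.091 -0.001]
 [-0.001  0.001 -1.   ]]
```

```bash
python3 -m jog '{"dp":[[-0.1,0.04,0],[-0.2,0.08,0],[-0.3,0.12,0],[-0.4,0.16,0],[-0.5,0.2,0],[-0.6,0.24,0],[-0.7,0.28,0],[-0.8,0.32,0],[-0.9,0.36,0],[-1,0.4,0]],"dr":[[0,0,0],[0,0,0],[0,0,0],[0,0,0],[0,0,0],[0,0,0],[0,0,0],[0,0,0],[0,0,0],[0,0,0]],"fingers":[-1,-1,-1,-1,-1,-1,-1,-1,-1,-1]}'
python3 -m jog '{"dp":[[-0.1,0.04,0],[-0.2,0.08,0],[-0.3,0.12,0],[-0.4,0.16,0],[-0.5,0.2,0],[-0.6,0.24,0],[-0.7,0.28,0],[-0.8,0.32,0],[-0.9,0.36,0],[-1,0.4,0]],"dr":[[0,0,0],[0,0,0],[0,0,0],[0,0,0],[0,0,0],[0,0,0],[0,0,0],[0,0,0],[0,0,0],[0,0,0]],"fingers":[-1,-1,-1,-1,-1,-1,-1,-1,-1,-1]}'
python3 -m jog '{"dp":[[-0.1,0.04,0],[-0.2,0.08,0],[-0.3,0.12,0],[-0.4,0.16,0],[-0.5,0.2,0],[-0.6,0.24,0],[-0.7,0.28,0],[-0.8,0.32,0],[-0.9,0.36,0],[-1,0.4,0]],"dr":[[0,0,0],[0,0,0],[0,0,0],[0,0,0],[0,0,0],[0,0,0],[0,0,0],[0,0,0],[0,0,0],[0,0,0]],"fingers":[-1,-1,-1,-1,-1,-1,-1,-1,-1,-1]}'
python3 - <<'E'
from h import *
s=ctrl.sense();print(s['eef_pos'],s['joint_positions'].round(3)); print(q2R(s['eef_rot']).round(3))
E
```

```text
time: 2.77
eef_pos: [0.3849, 0.2723, 0.2313]
eef_rot: [-0.0, 0.737, 0.676, 0.0]
contact_force: [0.4, -0.5, 0.7]
gripper_width: 0.0854
time: 3.6
eef_pos: [0.4315, 0.1178, 0.2314]
eef_rot: [-0.0, 0.737, 0.676, 0.0]
contact_force: [0.2, 0.3, 0.4]
gripper_width: 0.0854
time: 4.43
eef_pos: [0.4781, -0.0367, 0.2313]
eef_rot: [-0.0, 0.737, 0.676, 0.0]
contact_force: [0.4, 1.0, -0.2]
gripper_width: 0.0856
[ 0.47812609 -0.03666125  0.23132342] [-0.539  0.154  0.596  2.009 -0.103  1.007  0.022]
[[ 0.085  0.996  0.   ]
 [ 0.996 -0.085  0.   ]
 [ 0.    -0.    -1.   ]]
```

```bash
python3 -m jog '{"dp":[[-0.07,0.09,0],[-0.15,0.19,0],[-0.22,0.29,0],[-0.3,0.39,0],[-0.38,0.49,0],[-0.45,0.59,0],[-0.53,0.69,0.05],[-0.53,0.69,0.15],[-0.53,0.69,0.25],[-0.53,0.69,0.3]],"dr":[[0,0,0],[0,0,0],[0,0,0],[0,0,0],[0,0,0],[0,0,0],[0,0,0],[0,0,0],[0,0,0],[0,0,0]],"fingers":[0.15,0.15,0.15,0.15,0.15,0.15,0.15,0.15,0.15,0.15]}' 20
python3 - <<'E'
from h import *
s=ctrl.sense();print(s['eef_pos'],s['joint_positions'].round(3),s['gripper_width'])
a=snap('wrist')['image'];b=snap('scene')['image'];b=cv2.resize(b[120:340,300:520],(400,400));a=cv2.resize(a,(400,300))
o=np.zeros((400,800,3),np.uint8);o[:300,:400]=a;o[:,400:]=b;cv2.imwrite('pics/g1.png',o[:,:,::-1])
E
```

```text
time: 5.27
eef_pos: [0.5734, -0.1239, 0.1845]
eef_rot: [-0.001, 0.737, 0.676, -0.001]
contact_force: [-1.4, 0.5, -0.6]
gripper_width: 0.036
[ 0.57344005 -0.12391313  0.18452149] [-0.311  0.414  0.598  1.826 -0.274  0.988  0.315] 0.035953164662511784
```

View pics/g1.png

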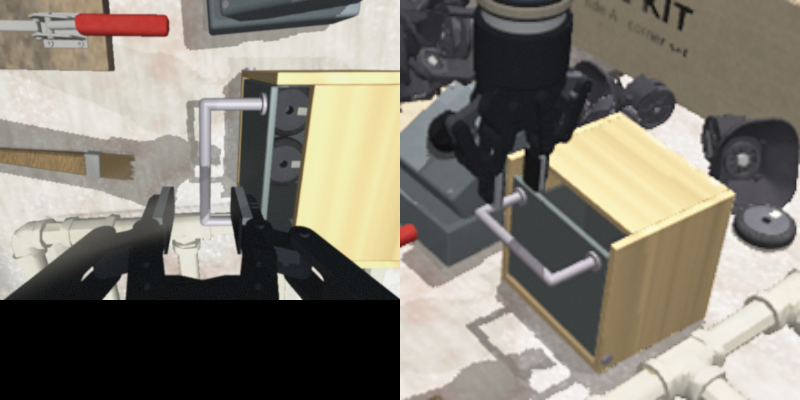

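The wrist view shows the bar (column ~207) midway between the fingers (inner edges ~172 and ~235). I'll descend and close.

```bash
python3 -m jog '{"dp":[[0,0,0.1],[0,0,0.2],[0,0,0.3],[0,0,0.4],[0,0,0.47],[0,0,0.5],[0,0,0.5],[0,0,0.5],[0,0,0.5],[0,0,0.5]],"dr":[[0,0,0],[0,0,0],[0,0,0],[0,0,0],[0,0,0],[0,0,0],[0,0,0],[0,0,0],[0,0,0],[0,0,0]],"fingers":[0.15,0.15,0.15,0.15,0.15,0.15,0.3,0.6,1,1]}' 20
python3 - <<'E'
from h import *
s=ctrl.sense();print(s['eef_pos'],s['joint_positions'].round(3),s['gripper_width'],s['contact_force'])
E
```

```text
time: 6.2
eef_pos: [0.5758, -0.1231, 0.1123]
eef_rot: [0.001, 0.737, 0.676, 0.001]
contact_force: [-0.1, -1.1, 0.6]
gripper_width: 0.009
[ 0.57580382 -0.12306002  0.1123151 ] [-0.271  0.503  0.551  1.886 -0.344  0.846  0.371] 0.00904267750746984 [-0.08204415 -1.13242116  0.63920159]
```

```bash
python3 -m jog '{"dp":[[0,-0.02,0.011],[0,-0.041,0.023],[0,-0.06,0.036],[0,-0.08,0.049],[0,-0.1,0.063],[0,-0.119,0.078],[0,-0.137,0.093],[0,-0.155,0.108],[0,-0.172,0.124],[0,-0.189,0.141]],"dr":[[-0.005,0,0],[-0.011,0,0],[-0.017,0,0],[-0.022,0,0],[-0.028,0,0],[-0.033,0,0],[-0.039,0,0],[-0.045,0,0],[-0.05,0,0],[-0.056,0,0]],"fingers":[1,1,1,1,1,1,1,1,1,1]}'
python3 - <<'E'
from h import *
s=ctrl.sense();print(s['eef_pos'],s['joint_positions'].round(3),s['gripper_width'],s['contact_force'])
b=snap('scene')['image'];b=cv2.resize(b[120:340,300:520],(400,400));cv2.imwrite('pics/g2.png',b[:,:,::-1])
E
```

```text
time: 7.03
eef_pos: [0.5499, -0.121, 0.093]
eef_rot: [0.068, 0.733, 0.674, 0.062]
contact_force: [-0.1, 1.4, 8.7]
gripper_width: 0.0089
[ 0.54991248 -0.12096812  0.09297459] [-0.249  0.414  0.498  2.086 -0.425  0.54   0.46 ] 0.008864854573102446 [-0.10397953  1.42310824  8.70334462]
```

View pics/g2.png

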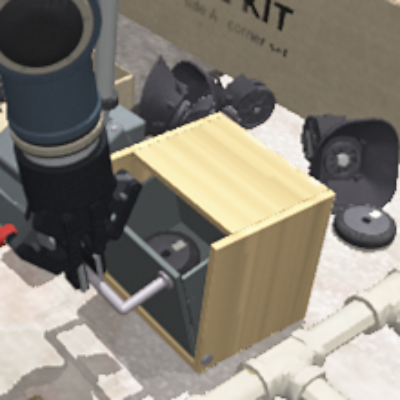

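```bash
python3 -m jog '{"dp":[[0,-0.026,0.018],[0,-0.052,0.036],[0,-0.076,0.056],[0,-0.1,0.076],[0,-0.123,0.098],[0,-0.145,0.12],[0,-0.166,0.143],[0,-0.187,0.167],[0,-0.198,0.18],[0,-0.208,0.192]],"dr":[[0,0,0],[0,0,0],[0,0,0],[0,0,0],[0,0,0],[0,0,0],[0,0,0],[0,0,0],[0,0,0],[0,0,0]],"fingers":[1,1,1,1,1,1,1,1,1,1]}'
python3 - <<'E'
from h import *
s=ctrl.sense();print(s['eef_pos'],s['joint_positions'].round(3),s['gripper_width'],s['contact_force'])
b=snap('scene')['image'];b=cv2.resize(b[120:340,300:520],(400,400));cv2.imwrite('pics/g3.png',b[:,:,::-1])
E
```

```text
time: 7.92
eef_pos: [0.5248, -0.1189, 0.0596]
eef_rot: [0.067, 0.734, 0.673, 0.062]
contact_force: [-2.8, 2.0, 28.0]
gripper_width: 0.0089
[ 0.52479329 -0.11893673  0.0595828 ] [-0.202  0.434  0.441  2.159 -0.479  0.444  0.52 ] 0.008946621237598505 [-2.75101786  1.99424216 27.97447468]
```

View pics/g3.png

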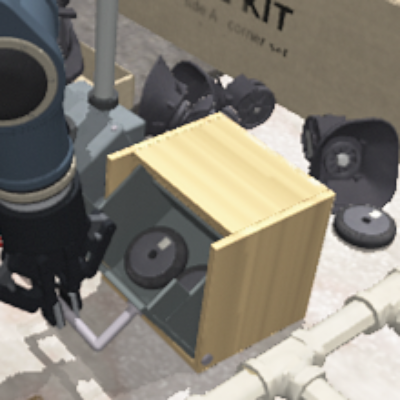

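```bash
python3 -m jog '{"dp":[[0,0,0],[0,0,0],[0,0,0],[0,0,0],[0,0,-0.05],[0,0,-0.15],[0,0,-0.3],[0,0,-0.45],[0,0,-0.6],[0,0,-0.7]],"dr":[[0,0,0],[0,0,0],[0,0,0],[0,0,0],[0,0,0],[0,0,0],[0,0,0],[0,0,0],[0,0,0],[0,0,0]],"fingers":[0.5,0.5,0.5,0.5,0.5,0.5,0.5,0.5,0.5,0.5]}'
python3 - <<'E'
from h import *
s=ctrl.sense();print(s['eef_pos'],s['joint_positions'].round(3),s['gripper_width'],s['contact_force'])
for n in ['top','scene']:
    p=snap(n)
    P=pts(p,np.ones((480,640),bool))
    L=(P[:,:2]-np.array([.6294,-.1291]))@np.array([[.9966,-.083],[.083,.9966]]).T
    m=(np.abs(L[:,1])<.045)&(L[:,0]>-.13)&(L[:,0]<-.08)&(P[:,2]>.05)&(P[:,2]<.1)
    print(m.sum(),np.percentile(L[m,0],[2,50,98]),np.percentile(P[m,2],[5,50,98]))
b=p['image'];b=cv2.resize(b[120:340,300:520],(400,400));cv2.imwrite('pics/g4.png',b[:,:,::-1])
E
```

```text
time: 8.8
eef_pos: [0.503, -0.1169, 0.1617]
eef_rot: [0.065, 0.734, 0.674, 0.06]
contact_force: [0.6, 0.1, 0.8]
gripper_width: 0.0215
[ 0.50296711 -0.11694261  0.16172829] [-0.373  0.236  0.616  2.128 -0.262  0.659  0.328] 0.021460353400047743 [0.5617499  0.06017644 0.75270396]
100 [-0.11323805 -0.10874066 -0.10392483] [0.07749894 0.08082465 0.08449275]
260 [-0.11216922 -0.10878575 -0.10293069] [0.07766613 0.08140562 0.08420644]
```

View pics/g4.png

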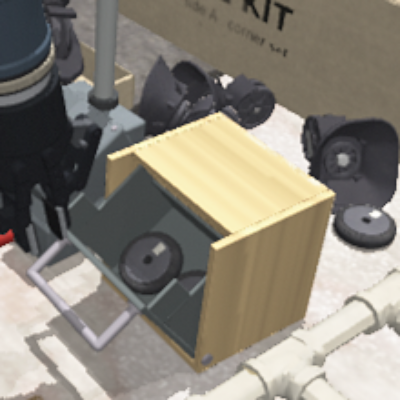

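The bin is out. The handle sits 109 mm in front of the pivot with its centre at z≈76 mm, and both wheels are visible in the bin. Next is the key.

```bash
cat > plan.py <<'E'
from h import *
n=np.array([-.4695,-.002,.883]);n/=np.linalg.norm(n)
key=np.array([.6405,.0575,.131])
def delta(target,Rt=None):
    s=ctrl.sense();R=q2R(s['eef_rot']);d=R.T@(np.array(target)-s['eef_pos'])/.15
    r=Ro.from_matrix(R.T@Rt).as_rotvec()/np.pi if Rt is not None else None
    print('dp',d.round(3),'dr',None if r is None else r.round(4))
z=-n; x=np.array([0,1.,0]);x-=x@z*z;x/=np.linalg.norm(x);Rk=np.c_[x,np.cross(z,x),z]
E
python3 - <<'E'
from plan import *
delta([.51,.02,.21],None);delta(key+.06*n,Rk)
p=snap('top');P=pts(p,np.ones((480,640),bool))
m=(P[:,0]>.42)&(P[:,0]<.58)&(P[:,1]>-.06)&(P[:,1]<.06)&(P[:,2]<.13);print('clamp max z',np.percentile(P[m,2],[50,99.5]))
from math import *
for n_ in ['top','scene']:
    p=snap(n_)
    for r in ctrl.silhouettes('key_top',p):
        Q=pts(p,r['pixels']);h=(Q-key)@n;print(r['confidence'],np.percentile(h,[5,50,95]).round(4))
        A=Q[np.abs(h-np.median(h[h>-.006]))<.005];print(len(A),((A.min(0)+A.max(0))/2).round(4),(A.max(0)-A.min(0)).round(4))
E
```

```text
dp [ 0.913  0.019 -0.319] dr None
dp [ 1.219  0.636 -0.029] dr [-0.0979  0.0093 -0.0259]
clamp max z [0.00143494 0.11743832]
0.55 [-0.0056  0.0014  0.0041]
558 [0.6388 0.058  0.1313] [0.0378 0.0423 0.0233]
```

```bash
python3 -m jog '{"dp":[[0.02,0,-0.1],[0.1,0,-0.2],[0.2,0,-0.28],[0.32,0,-0.32],[0.45,0,-0.32],[0.58,0,-0.32],[0.7,0,-0.32],[0.8,0.01,-0.32],[0.88,0.02,-0.32],[0.92,0.02,-0.32]],"dr":[[-0.01,0.001,-0.003],[-0.02,0.002,-0.005],[-0.03,0.003,-0.008],[-0.04,0.004,-0.01],[-0.05,0.005,-0.013],[-0.06,0.006,-0.016],[-0.07,0.007,-0.018],[-0.08,0.008,-0.021],[-0.09,0.009,-0.023],[-0.098,0.009,-0.026]],"fingers":[1,1,1,1,1,1,1,1,1,1]}'
python3 - <<'E'
from plan import *
key=np.array([.639,.058,.1315])
s=ctrl.sense();print(s['eef_pos'],s['joint_positions'].round(3),s['gripper_width'],s['contact_force'])
delta(key+.04*n,Rk)
E
```

```text
time: 9.98
eef_pos: [0.5088, 0.023, 0.2065]
eef_rot: [0.169, 0.685, 0.688, 0.169]
contact_force: [-0.3, -0.3, -0.1]
gripper_width: 0.0002
[0.50875899 0.02295464 0.20651881] [-0.691  0.015  0.529  2.297  0.192  0.359 -0.323] 0.00017485191112844928 [-0.33739152 -0.28721873 -0.05073153]
dp [0.23  0.536 0.58 ] dr [-0.0016  0.0002  0.0011]
```

```bash
python3 -m jog '{"dp":[[0.03,0.04,0.08],[0.06,0.1,0.16],[0.09,0.16,0.24],[0.12,0.23,0.32],[0.15,0.3,0.4],[0.18,0.37,0.47],[0.21,0.44,0.53],[0.23,0.5,0.57],[0.23,0.53,0.58],[0.23,0.535,0.58]],"dr":[[0,0,0],[0,0,0],[0,0,0],[0,0,0],[0,0,0],[0,0,0],[0,0,0],[-0.001,0,0],[-0.001,0,0.001],[-0.001,0,0.001]],"fingers":[1,1,1,1,1,1,1,1,1,1]}'
python3 - <<'E'
from plan import *
key=np.array([.639,.058,.1315])
s=ctrl.sense();print(s['eef_pos'],s['joint_positions'].round(3),s['gripper_width'],s['contact_force'])
delta(key,Rk)
a=snap('wrist')['image'];b=snap('scene')['image'];b=cv2.resize(b[40:300,240:500],(400,400));a=cv2.resize(a,(400,300))
o=np.zeros((400,800,3),np.uint8);o[:300,:400]=a;o[:,400:]=b;cv2.imwrite('pics/k1.png',o[:,:,::-1])
E
```

```text
time: 10.82
eef_pos: [0.6211, 0.0557, 0.1673]
eef_rot: [0.17, 0.687, 0.685, 0.17]
contact_force: [0.4, 0.3, 0.1]
gripper_width: -0.0003
[0.62113402 0.055682   0.16730188] [-0.548  0.289  0.411  2.105 -0.106  0.291 -0.088] -0.0002871727946410962 [0.35444579 0.30966986 0.08602359]
dp [ 0.015 -0.006  0.267] dr [-0.0007  0.0006 -0.0008]
```

View pics/k1.png

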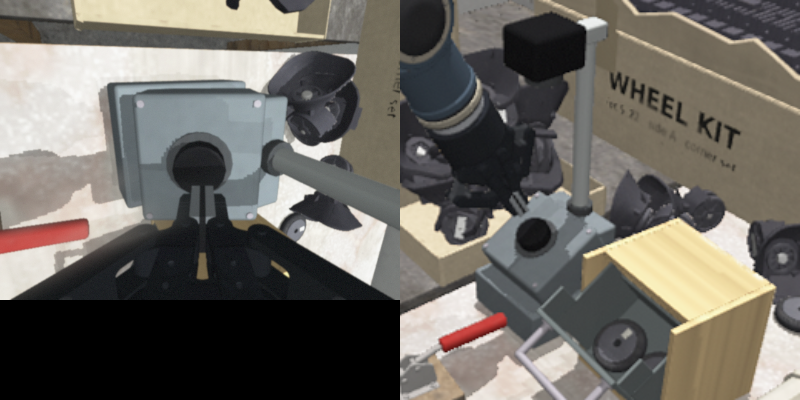

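The wrist view shows the closed fingertips (~(203,190)) pointing at the key (~(200,165)), and the scene view shows clearance to the camera. I'll approach slowly.

```bash
python3 -m jog '{"dp":[[0.01,0,0.05],[0.015,0,0.1],[0.015,0,0.15],[0.015,0,0.19],[0.015,0,0.22],[0.015,0,0.23],[0.015,0,0.24],[0.015,0,0.24],[0.015,0,0.24],[0.015,0,0.24]],"dr":[[0,0,0],[0,0,0],[0,0,0],[0,0,0],[0,0,0],[0,0,0],[0,0,0],[0,0,0],[0,0,0],[0,0,0]],"fingers":[1,1,1,1,1,1,1,1,1,1]}' 60
cat > st.py <<'E'
from plan import *
key=np.array([.639,.058,.1315])
f=[]
s=ctrl.sense();f.append(s['contact_force'])
p=ctrl.snapshot('scene');s=ctrl.sense();f.append(s['contact_force'])
print('h along n mm',((s['eef_pos']-key)@n*1000).round(2),'lat',(Rk.T@(s['eef_pos']-key)*1000).round(1),'Fn',[round(float(x@n),2) for x in f],s['time'])
E
python3 st.py
```

```text
time: 11.75
eef_pos: [0.6376, 0.0583, 0.1363]
eef_rot: [0.17, 0.687, 0.685, 0.171]
contact_force: [0.7, -0.4, 0.1]
gripper_width: 0.0002
h along n mm 4.97 lat [ 0.3  1.  -5. ] Fn [-0.25, -0.27] 11.8
```

```bash
python3 -m jog '{"dp":[[0,0,0.01],[0,0,0.02],[0,0,0.027],[0,0,0.03],[0,0,0.03],[0,0,0.03],[0,0,0.03],[0,0,0.03],[0,0,0.03],[0,0,0.03]],"dr":[[0,0,0],[0,0,0],[0,0,0],[0,0,0],[0,0,0],[0,0,0],[0,0,0],[0,0,0],[0,0,0],[0,0,0]],"fingers":[1,1,1,1,1,1,1,1,1,1]}'
python3 st.py
```

```text
time: 12.63
eef_pos: [0.6395, 0.0583, 0.132]
eef_rot: [0.17, 0.687, 0.686, 0.171]
contact_force: [-1.1, -0.2, 0.5]
gripper_width: 0.0002
h along n mm 0.24 lat [ 0.3  0.7 -0.2] Fn [0.99, 0.35] 12.6833
```

```bash
python3 -m jog '{"dp":[[0,0,0.01],[0,0,0.02],[0,0,0.02],[0,0,0.02],[0,0,0.02],[0,0,0.02],[0,0,0.02],[0,0,0.02],[0,0,0.02],[0,0,0.02]],"dr":[[0,0,0],[0,0,0],[0,0,0],[0,0,0],[0,0,0],[0,0,0],[0,0,0],[0,0,0],[0,0,0],[0,0,0]],"fingers":[1,1,1,1,1,1,1,1,1,1]}'
python3 st.py
```

```text
time: 13.52
eef_pos: [0.641, 0.0583, 0.1294]
eef_rot: [0.17, 0.687, 0.685, 0.171]
contact_force: [-1.6, 1.4, 2.0]
gripper_width: 0.0001
h along n mm -2.76 lat [0.3 0.8 2.8] Fn [2.56, 1.77] 13.5667
```

```bash
python3 -m jog '{"dp":[[0,0,0.005],[0,0,0.01],[0,0,0.01],[0,0,0.01],[0,0,0.01],[0,0,0.01],[0,0,0.01],[0,0,0.01],[0,0,0.01],[0,0,0.01]],"dr":[[0,0,0],[0,0,0],[0,0,0],[0,0,0],[0,0,0],[0,0,0],[0,0,0],[0,0,0],[0,0,0],[0,0,0]],"fingers":[1,1,1,1,1,1,1,1,1,1]}'
python3 st.py
```

```text
time: 14.4
eef_pos: [0.6417, 0.0583, 0.1281]
eef_rot: [0.17, 0.687, 0.685, 0.171]
contact_force: [-1.1, 0.6, 1.5]
gripper_width: -0.0002
h along n mm -4.26 lat [0.3 0.8 4.3] Fn [1.84, 2.41] 14.45
```

```bash
python3 -m jog '{"dp":[[0,0,0.003],[0,0,0.006],[0,0,0.006],[0,0,0.006],[0,0,0.006],[0,0,0.006],[0,0,0.006],[0,0,0.006],[0,0,0.006],[0,0,0.006]],"dr":[[0,0,0],[0,0,0],[0,0,0],[0,0,0],[0,0,0],[0,0,0],[0,0,0],[0,0,0],[0,0,0],[0,0,0]],"fingers":[1,1,1,1,1,1,1,1,1,1]}'
python3 st.py
```

```text
time: 15.28
eef_pos: [0.6421, 0.0583, 0.1273]
eef_rot: [0.17, 0.687, 0.685, 0.171]
contact_force: [-0.9, 1.6, 2.2]
gripper_width: 0.0003
h along n mm -5.18 lat [0.3 0.8 5.2] Fn [2.34, 1.96] 15.3333
```

```bash
python3 -m jog '{"dp":[[0,0,0.002],[0,0,0.005],[0,0,0.005],[0,0,0.005],[0,0,0.005],[0,0,0.005],[0,0,0.005],[0,0,0.005],[0,0,0.005],[0,0,0.005]],"dr":[[0,0,0],[0,0,0],[0,0,0],[0,0,0],[0,0,0],[0,0,0],[0,0,0],[0,0,0],[0,0,0],[0,0,0]],"fingers":[1,1,1,1,1,1,1,1,1,1]}'
python3 st.py
```

```text
time: 16.17
eef_pos: [0.6424, 0.0583, 0.1268]
eef_rot: [0.17, 0.687, 0.685, 0.171]
contact_force: [-3.5, 0.6, 6.2]
gripper_width: 0.0002
h along n mm -5.73 lat [0.3 0.8 5.7] Fn [7.06, 6.29] 16.2167
```

```bash
python3 -m jog '{"dp":[[0,0,0],[0,0,0],[0,0,0],[0,0,0.025],[0,0,0.052],[0,0,0.056],[0,0,0.056],[0,0,0.056],[0,0,0.056],[0,0,0.056]],"dr":[[0,0,0],[0,0,0],[0,0,0],[0,0,0],[0,0,0],[0,0,0],[0,0,0],[0,0,0],[0,0,0],[0,0,0]],"fingers":[1,1,1,1,1,1,1,1,1,1]}'
python3 - <<'E'
from plan import *
s=ctrl.sense();print((s['eef_pos']-np.array([.639,.058,.1315]))@n*1000,s['contact_force']@n)
E
```

```text
time: 17.05
eef_pos: [0.6456, 0.0583, 0.121]
eef_rot: [0.169, 0.687, 0.685, 0.172]
contact_force: [-17.1, 0.3, 24.9]
gripper_width: -0.0002
-12.381269480544525 29.976799652086935
```

Fully down at the bottom (30 N, 6.6 mm below the half-press). One more row of hold, then release.

```bash
python3 -m jog '{"dp":[[0,0,0],[0,0,-0.05],[0,0,-0.11],[0,0,-0.16],[0,0,-0.22],[0,0,-0.28],[0,0,-0.34],[0,0,-0.4],[0,0,-0.44],[0,0,-0.46]],"dr":[[0,0,0],[0,0,0],[0,0,0],[0,0,0],[0,0,0],[0,0,0],[0,0,0],[0,0,0],[0,0,0],[0,0,0]],"fingers":[1,1,1,1,1,1,1,1,1,1]}'
python3 - <<'E'
from plan import *
s=ctrl.sense();print(s['eef_pos'],s['contact_force'],s['joint_positions'].round(2))
for n_ in ['top','scene']:
    p=snap(n_)
    P=pts(p,np.ones((480,640),bool))
    L=(P[:,:2]-np.array([.6294,-.1291]))@np.array([[.9966,-.083],[.083,.9966]]).T
    m=(np.abs(L[:,1])<.045)&(L[:,0]>-.13)&(L[:,0]<-.08)&(P[:,2]>.05)&(P[:,2]<.1)
    print('handle',m.sum(),np.percentile(L[m,0],[2,50,98]),np.percentile(P[m,2],[5,50,98]))
    for q in ['key_top','brush','bit_block']:
        for r in ctrl.silhouettes(q,p)[:1]:
            Q=pts(p,r['pixels']);print(n_,q,round(r['confidence'],2),np.array(r['box']).round(1),np.median(Q,0).round(3), np.percentile((Q-key)@n,[50,90]).round(4) if q=='key_top' else '')
cv2.imwrite('pics/end.png',p['image'][:,:,::-1])
E
```

```text
time: 17.88
eef_pos: [0.6139, 0.058, 0.1807]
eef_rot: [0.17, 0.687, 0.685, 0.171]
contact_force: [-0.2, -0.0, 0.6]
gripper_width: 0.0001
[0.61393334 0.0580026  0.18065777] [-0.15217796 -0.00741913  0.59318377] [-0.77  0.29  0.67  2.12 -0.32  0.33  0.11]
handle 323 [-0.11330665 -0.10890108 -0.10374218] [0.077226   0.08052445 0.08387589]
top key_top 0.66 [289.5 181.4  13.7  26.9] [0.641 0.048 0.132] [0.0016 0.0042]
top brush 0.84 [390.2 302.9  33.  117.3] [ 0.388 -0.146  0.014] 
handle 264 [-0.11213301 -0.10894973 -0.10326651] [0.076863   0.08152116 0.08430529]
scene key_top 0.85 [317.5 183.5  21.2  16.7] [0.638 0.052 0.13 ] [0.0013 0.0032]
scene brush 0.78 [209.4 337.5 121.3  62. ] [ 0.385 -0.151  0.015] 
scene bit_block 0.61 [200.5 237.6  36.8  44.7] [0.423 0.102 0.028]
```

View pics/end.png

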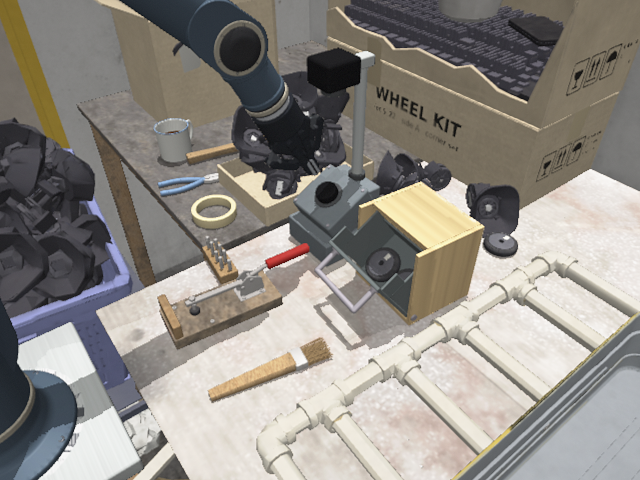

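The final scene picture shows the bin tilted out, with its handle at about (345,290) and a wheel visible at (380,263). The key is up at (327,192), the gripper is clear of everything, and the brush (270,368) and bit block (218,258) are where they were.

```bash
python3 -c "
from bench import ctrl
print(ctrl.sign_off())"
```

```text
the job is handed in; nothing more can be done
None
```

I tilted the bin out to its stop, let go, then half-pressed and fully pressed the shutter key and released it. The job was handed in at about 18 s of the 48 s allowed.

- **Bin:** I gripped the handle and pulled it along its arc until it met the stop at 28 N, then released it. In the last pictures the handle is still 109 mm in front of the pivot with its centre about 76 mm above the table, which matches the stop position.
- **Half-press:** I held the key at the first click with 6–7 N for about 1 s. That force is near the upper end of the 3–8 N band, and the readings scatter by about 0.5 N. I inferred the click from force and travel, since the key joints cannot be read directly.
- **Full press:** From there I pressed the key about 6.6 mm further to the bottom, reaching 30 N, and held it there about half a second.
- **Release:** The key is back at its starting height, and the arm is clear with no contact force.
- **Bystanders:** The brush and bit block measure where they were at the start, within measurement noise. The last top picture gave no detection of the bit block; the scene camera did find it.

No check disagreed with the result.

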